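Click-check a roller microswitch and put it in the drawer

ROBOT

A 7-joint arm with a two-finger parallel gripper is mounted at the origin on the work surface. World frame = base frame: x ahead of the robot, y to its left, z up, the work surface at z = 0. Lengths are in m, angles in rad, forces in N, time in s.
With the tool pointing down it reaches from about 0.4 to 0.85 m from the base axis. Payload 4.5 kg.
Tool frame: the origin (TCP) lies midway between the tips of the shut fingers; the grasp point (between the pads) lies 19 mm behind it (ctrl.pinch_z is the distance from the TCP to the grasp point, in m); x points along the fingers, z is the direction in which the jaws open and shut, and the axes are right-handed (so a half turn about x gives the same grasp; the last joint's range is limited). The gripper opens to 88 mm and grips with 3 to 60 N. Pads are 18 mm wide; open, the fingers measure 123 mm over their backs; the gripper's body (75 mm by 187 mm) begins 45 mm behind the grasp point.
Start: joints at [-1.309, 0.689, -0.195, 1.565, 0.157, 0.902, -0.215], TCP at [0.141, 0.609, 0.239] pointing down, gripper open.
Joint ranges: [-3.01, 3.01], [-0.46, 2.08], [-1.47, 1.51], [0.13, 2.56], [-1, 4.14], [0.04, 2.09], [-2.66, 2.66]. Speed limits (rad/s): [2.57, 2.57, 3.14, 3.14, 3.14, 3.14, 3.14].

INTERFACE

Orientations are given as a unit quaternion [x, y, z, w].
In Python, from workcell import monitor, capture, job_done, ctrl gives the robot as it stands. The module is installed in compiled form; this text tells all that it offers.
- The arm moves only by the shell command python3 -m inch 'ROWS' [OPENING] [FORCE]. ROWS is JSON, a list of rows, each a list of 2 entries, a list of its own where there are three numbers: the shift along the tool's x, y, z in mm, then the turn, a rotation vector about the tool's x, y, z in degrees. In form: [[[tx, ty, tz], [rx, ry, rz]], ...]. A call has 1 to 10 rows; each row shifts and turns the pose as measured when the row begins, along the tool's axes as they then stand; what a row does not reach is not made up. A row lasts 1/8 s, in which the tool goes at most 62.5 mm and 10.7 degrees, less where a joint would pass 70% of its speed; a pose out of reach is approached as far as the arm can. A call is refused whole if a number of a shift passes 62.5 or a number of a turn 10.7, either way. A call with a gripper value outside its range is refused whole. OPENING is the opening, from 0 (shut) to 1 (fully open), set as the call begins (- or left out, the last holds). The fingers move at their own pace and stop on an object; FORCE is the grip in N (left out, the last holds). Time passes only in rows, so rows that do not move let the fingers close. It gives the time, the measured TCP pose, the force and the opening at its end, in the units of the state.
- monitor.state(): the state, without advancing time (a new reading comes with each control period).
- capture(name): name is "scene" or "top" or "wrist"; returns a dict with "pixels" (420x560x3 uint8, red, green, blue), "intrinsics" (3x3 intrinsics, pixels), "R" (3x3) and "t" (3): a world point X has camera coordinates R X + t; the wrist camera has in their place "mount" (4x4, takes a point from camera to tool coordinates, whose origin is the TCP and whose axes are the tool frame's). Camera axes: x right, y down, z forward; pixel columns grow to the right and rows downward; lengths in m; the calibration is good to about 2 mm. A picture is of the moment at which its call begins: read the wrist's pose just before it. There is no depth.
- job_done(): hands the job in, once; it reports no verdict.
The state is a dict: "time_s": time; "q": joint angles; "qd": joint speeds; "joint_torque": joint torques, N m; "tool_pos": TCP position; "tool_rot": TCP orientation; "force": force on the tool from outside, world axes, zero at the start; "moment": the same for the moment, N m; "grip_width": finger opening in m.
Only numpy, scipy, OpenCV 4.12 (cv2) and the standard library are available. Lean on these libraries where they do the work, as an engineer would, in place of code of your own. Each camera call takes 0.05 s, during which the arm holds its last target.

TASK

Check the spare roller-lever microswitch before it goes into stock: with the switch standing on the bench, press its roller down just until the switch clicks, without running the lever on into overtravel, hold it there a moment, and let it spring back. Then stand the switch upright in the cabinet's open drawer, lowering it all the way to the drawer floor before you let go. Push the drawer fully shut, and leave the other parts on the bench where they lie.

Things in the scene. Friction and masses are not known exactly. Their poses are not given: they have to be found in the camera images.
- roller_top (a point): Top of the microswitch's roller with the lever free, about 62 mm above the bench. White plastic roller, 10 mm diameter, 6 mm wide, free to spin, at the end of a thin steel lever 48 mm long that slopes up over the black case from a hinge at the case's other end. From above it lies 25 mm from the case's middle. The point moves with the lever.
- lever (a joint): Turn of the roller lever, rad: 0 free, grows as the roller is pressed down (0.1 = 4.6 mm lower). Sprung back. Force on the roller: 1 N at first, rising evenly to 3 N at 0.13 (6 mm down), where the switch clicks, and 4.5 N at 0.23 (10.5 mm down). Beyond 0.23 is overtravel, which bends the lever; the stop is at 0.31.
- switch_center (a point): Point to grasp the loose microswitch: mid-way along its case, mid-way through case and bracket plate, 28 mm above its foot's underside. x points from the lever's hinge to the roller, z up. Case and plate together are 20.5 mm thick across y: grip across y from above, a finger on each, passing beside the lever. The roller's top is 34 mm above this point.
- switch: The whole microswitch (0.13 to 0.22 kg), standing on its bracket; origin at the foot's underside below the case's middle, axes as switch_center. Black case 49 (x) x 17.5 (y) x 24 mm, from 14 to 38 mm up; 3 mm steel plate on its +y face, 62 long, 40 high; steel foot 78 (x) x 42 mm (y, from -30 to +12), 3 mm thick.
- drawer_spot (a point): A good place for the switch in the open drawer: on the drawer's inner floor (about 111 mm above the bench), on its centre line, 80 mm behind the inner face of the front panel; moves with the drawer. x points into the cabinet (the drawer shuts along +x), z up. Inside the drawer runs from x = -80 to +137 mm and y = -118 to +118 mm.
- drawer (a joint): Opening of the wide upper drawer of the grey steel parts cabinet, m: 0 fully shut, 0.19 fully out; starts 0.15 to 0.185. Slides with 1 N of friction and stays where left. Side walls 52 mm, front panel 88 mm and cabinet top 94 mm above the drawer floor. The three small drawers below are shut and not used.
- drawer_handle (a point): Middle of the drawer's bow handle: level steel bar 8 mm thick, 90 mm long (along y), its middle 28 mm in front of the front panel's outer face (the panel is 8 mm thick), 62 mm above the drawer floor, about 173 mm above the bench; moves with the drawer. Same axes as drawer_spot.
- chaser_mid (a point): Middle of the pitted steel spark plug thread chaser lying on the bench, 98 mm long, 21 mm thick; leave it alone.
- insulator_mid (a point): Middle of the white ceramic spark plug insulator lying on the bench, 79 mm long, 21 mm thick; leave it alone.
- throttle_mid (a point): Middle of the green plastic throttle lever lying flat on the bench, 130 mm long, 32 mm wide, 12 mm high; leave it alone.
- jet_mid (a point): Middle of the brass jet holder lying on the bench, 50 mm long, 17 mm thick; leave it alone.
Not all that is in view belongs to the job. Several things look just like the switch: the one meant starts farthest to the robot's right.

How it is judged:
By the outcome, as a careful person would: the job done as asked, in the order asked, and still so for the second after the job is handed in, with the robot touching nothing.
It also fails if it takes over 69 s, if anything falls off the work surface, if the arm or the gripper's body presses on something with over 40 N, if the wrist force passes 120 N, or if a joint passes its speed limit or range.

## Working session

There is one attempt and no reset: what is moved stays moved. The work goes in short steps, Python scripts to look and compute and a shell command to move; the robot and the scene stay as the last step left them, time stands still between calls to the robot, and variables do not carry over. Pictures are saved under pics/ and viewed, and the job is handed in when it is done.

```bash
mkdir -p pics
cat > h.py <<'E'
import numpy as np, cv2
from workcell import monitor, capture, ctrl
from scipy.spatial.transform import Rotation as Rn
def snap(name,fn,save=True):
    s=monitor.state(); c=capture(name)
    if name=='wrist':
        T=np.eye(4);T[:3,:3]=Rn.from_quat(s['tool_rot']).as_matrix();T[:3,3]=s['tool_pos']
        M=T@np.array(c['mount']); R=M[:3,:3].T; t=-R@M[:3,3]
    else: R=np.array(c['R']);t=np.array(c['t'])
    K=np.array(c['intrinsics'])
    np.savez(f'pics/{fn}.npz',px=c['pixels'],K=K,R=R,t=t)
    cv2.imwrite(f'pics/{fn}.png',cv2.cvtColor(np.asarray(c['pixels']),cv2.COLOR_RGB2BGR))
def load(fn): return np.load(f'pics/{fn}.npz')
def ray(d,uv):
    v=np.linalg.inv(d['K'])@[uv[0],uv[1],1]; return -d['R'].T@d['t'], d['R'].T@v
def onz(d,uv,z):
    o,v=ray(d,uv); return o+v*(z-o[2])/v[2]
def proj(d,X):
    p=d['K']@(d['R']@np.array(X)+d['t']); return p[:2]/p[2]
def tri(ds,uvs):
    A=0;b=0;
    for d,u in zip(ds,uvs):
        o,v=ray(d,u);v=v/np.linalg.norm(v);P=np.eye(3)-np.outer(v,v);A=A+P;b=b+P@o
    return np.linalg.solve(A,b)
def crop(fn,x0,y0,x1,y1,s,out):
    im=cv2.imread(f'pics/{fn}.png')[y0:y1,x0:x1]; cv2.imwrite(f'pics/{out}.png',cv2.resize(im,None,fx=s,fy=s,interpolation=cv2.INTER_CUBIC))
def st():
    s=monitor.state(); R=Rn.from_quat(s['tool_rot']).as_matrix()
    print('t',round(s['time_s'],2),'p',np.round(s['tool_pos'],4),'F',np.round(s['force'],2),'w',round(s['grip_width'],4));print(np.round(R,3)); return np.array(s['tool_pos']),R
E
python3 - <<'E'
from h import *
for n in('scene','top','wrist'): snap(n,n+'0')
st()
for n in('scene0','top0'):
    d=load(n);print(n,-d['R'].T@d['t'],d['R'][2])
E
```

```text
t 0.15 p [0.1411 0.6084 0.2381] F [-0.24 -0.36  1.07] w 0.0879
[[-0.    -0.974  0.226]
 [-0.001  0.226  0.974]
 [-1.    -0.    -0.001]]
scene0 [ 1.05243086 -0.33828211  0.9906394 ] [-0.49755514  0.22574142 -0.83754385]
top0 [ 0.47750994 -0.09073862  1.217752  ] [ 0.06199413  0.00512966 -0.99806333]
```

View pics/scene0.png

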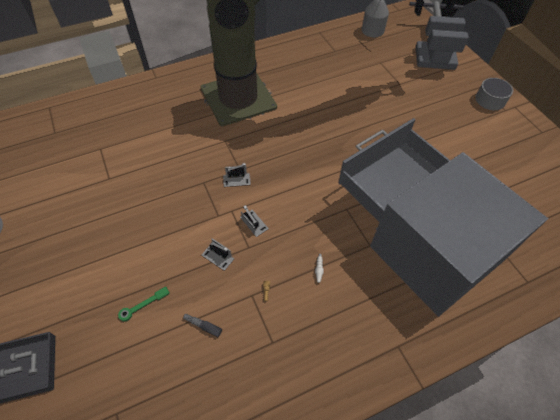

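View pics/top0.png

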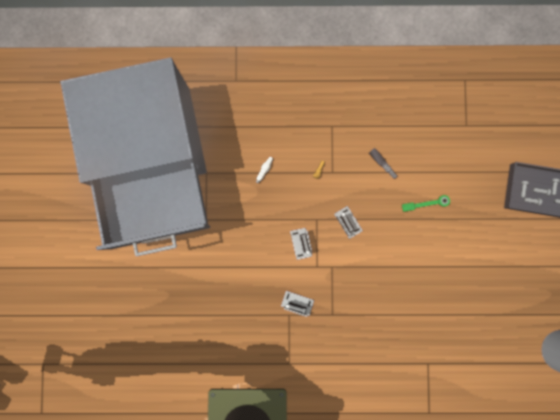

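View pics/wrist0.png

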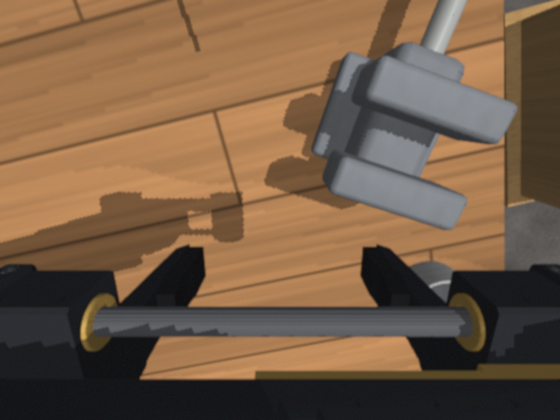

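The top view shows three switch look-alikes, at (302,243), (348,222) and (297,303). Image left is +y, so the robot's right is image right. That makes (348,222) the rightmost, and it should be the one at (217,255) in the scene view. I'll check this in a crop.

Run:
```python
from h import *
t=load('top0');s=load('scene0')
for uv in[(302,243),(348,222),(297,303)]:
    X=onz(t,uv,0.03);print(uv,X,proj(s,X))
a=cv2.resize(cv2.imread('pics/top0.png')[195:325,270:380],None,fx=4.5,fy=4.5,interpolation=cv2.INTER_CUBIC)
cv2.imwrite('pics/c1.png',a)
crop('scene0',190,150,290,280,4.5,'c2')
for uv in [(135,254),(175,247),(101,247),(206,229)]: print(uv,onz(t,uv,0.173))
```

```text
(302, 243) [ 0.48227902 -0.145124    0.03      ] [252.8171809  216.70606604]
(348, 222) [ 0.53702512 -0.266261    0.03      ] [217.52155689 249.53404159]
(297, 303) [ 0.32659127 -0.13121335  0.03      ] [236.59286227 173.43173882]
(135, 254) [0.45742727 0.24664498 0.173     ]
(175, 247) [0.4732894  0.15446067 0.173     ]
(101, 247) [0.47374823 0.32557769 0.173     ]
(206, 229) [0.51462971 0.08316728 0.173     ]
```

View pics/c1.png

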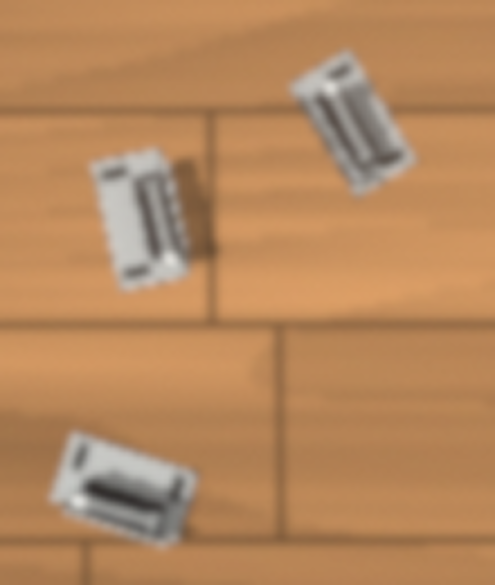

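View pics/c2.png

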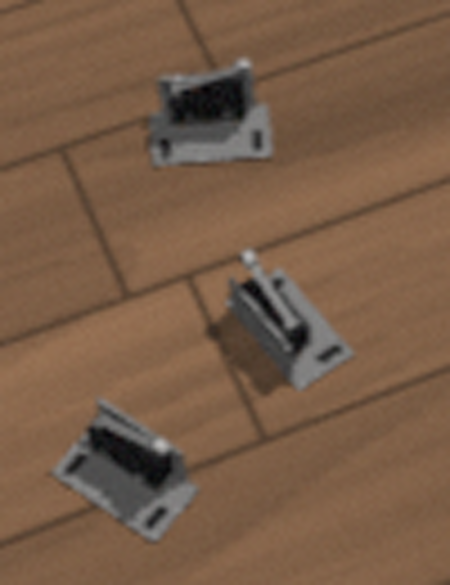

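Confirmed. The target is the one at top (348,222) and scene (217,255). Its roller is at about top (343,215) and scene (226,249), and its foot extends towards the scene camera. Next I'll work out a rough yaw and plan the move over it for a wrist view.

```bash
python3 - <<'E'
from h import *
t=load('top0');s=load('scene0')
print('roller',tri([t,s],[(343.7,215),(225.6,248.9)]))
a=onz(s,(202.4,254.6),0);b=onz(s,(224.4,270),0);print(a,b,np.linalg.norm(b-a),np.degrees(np.arctan2(*(b-a)[1::-1])))
# from top: foot corners crop px
c=[onz(t,(270+u/4.5,195+v/4.5),0) for u,v in[(290,88),(350,52),(415,158),(362,195)]]
for i in range(4):
    e=c[(i+1)%4]-c[i];print(np.round(c[i],3),np.linalg.norm(e),np.degrees(np.arctan2(e[1],e[0])))
E
python3 -m inch '[[[-60,0,0],[0,0,0]],[[-40,0,60],[0,0,0]]]' 0
```

```text
roller [ 0.5546978  -0.25042456  0.05198112]
[ 0.51871628 -0.30546678  0.        ] [ 0.5839533  -0.26810249  0.        ] 0.07517951340911516 29.80178645614714
[ 0.559 -0.234  0.   ] 0.04210919739742123 -59.24924914032694
[ 0.58  -0.271  0.   ] 0.07419630297971012 -149.14577096134585
[ 0.517 -0.309  0.   ] 0.03878043776433191 124.57276510425818
[ 0.495 -0.277  0.   ] 0.0768631583113452 33.39721610721723
time_s: 0.4
tool_pos: [0.1529, 0.6577, 0.3332]
tool_rot: [-0.444, 0.557, 0.436, 0.549]
force: [-0.3, 1.7, 0.4]
grip_width: 0.07
```

Both foot-edge estimates give a yaw of about 30–33°. I moved outward by mistake: tool z is the radial direction here. I'll now swing clockwise along −y at a height clear of the cabinet top (0.205 m).

```bash
python3 -m inch '[[[0,-60,-5],[5.3,0,0]],[[0,-60,-5],[5.3,0,0]],[[0,-60,-5],[5.3,0,0]],[[0,-60,-5],[5.3,0,0]],[[0,-60,-5],[5.3,0,0]],[[0,-60,-5],[5.3,0,0]],[[0,-60,-5],[5.3,0,0]],[[0,-60,-5],[5.3,0,0]],[[0,-60,-5],[5.3,0,0]],[[0,-60,-5],[5.3,0,0]]]' ; python3 -c "
from h import *
st();print(monitor.state()['q'])
s=capture('wrist');print(np.round(s['mount'],3))"
```

```text
time_s: 1.65
tool_pos: [0.592, 0.2682, 0.3316]
tool_rot: [-0.143, 0.696, 0.14, 0.69]
force: [1.0, -0.2, 0.4]
grip_width: 0.0006
t 1.65 p [0.592  0.2682 0.3316] F [ 1.   -0.23  0.4 ] w 0.0006
[[-0.008 -0.391  0.92 ]
 [-0.006  0.92   0.391]
 [-1.    -0.003 -0.01 ]]
[-0.51604364  0.64138502  0.03660802  1.35190508 -0.02190151  1.15887126
 -0.07563001]
[[ 0.    -0.3    0.954 -0.146]
 [ 0.    -0.954 -0.3    0.079]
 [ 1.     0.    -0.     0.001]
 [ 0.     0.     0.     1.   ]]
```

```bash
python3 -m inch '[[[0,-47,-25],[8.2,0,0]],[[0,-50,-18],[8.2,0,0]],[[0,-52,-11],[8.2,0,0]],[[0,-53,-3],[8.2,0,0]],[[0,-53,4],[8.2,0,0]],[[20,-52,12],[8.2,0,0]],[[30,-49,19],[8.2,0,0]],[[30,-46,26],[8.2,0,0]],[[30,-42,32],[8.2,0,0]],[[30,-37,38],[8.2,0,0]]]' ; python3 -m inch '[[[0,0,0],[0,0,0]],[[0,0,0],[0,0,0]]]'; python3 -c "
from h import *
st();print(monitor.state()['q'])
snap('wrist','w1')"
```

```text
time_s: 2.95
tool_pos: [0.5312, -0.2786, 0.1962]
tool_rot: [0.36, 0.603, -0.369, 0.609]
force: [0.5, 1.0, 0.3]
grip_width: 0.0004
time_s: 3.2
tool_pos: [0.5281, -0.2822, 0.1938]
tool_rot: [0.361, 0.603, -0.372, 0.606]
force: [0.6, 1.4, -0.1]
grip_width: 0.0003
t 3.2 p [ 0.5281 -0.2822  0.1938] F [ 0.56  1.45 -0.1 ] w 0.0003
[[-0.005  0.887  0.462]
 [-0.015  0.462 -0.887]
 [-1.    -0.011  0.011]]
[ 0.19854509  0.73805223  0.36985253  1.71386635 -0.34104891  0.75167441
 -0.3593981 ]
```

View pics/w1.png

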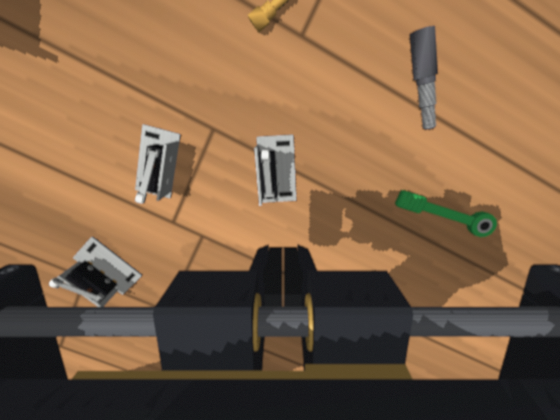

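The wrist view shows the target at (275,170) with its roller near (264,155). The green throttle lever at (445,210) and the other two switches at (158,165) and (97,272) are well off to the sides. I'll enlarge this for corner pixels.

```bash
python3 -c "
from h import *
crop('w1',240,120,310,220,6,'c3')"
```

```text
(no output)
```

View pics/c3.png

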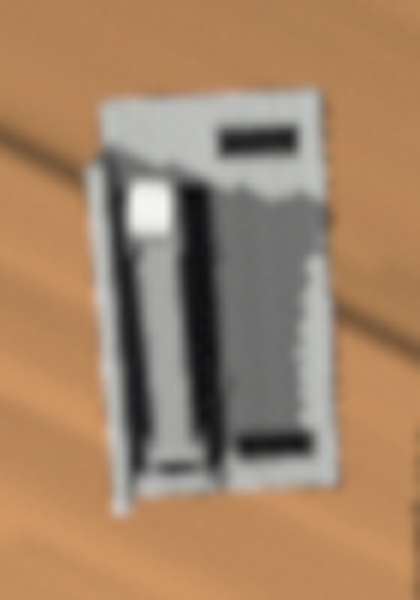

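Run:
```python
from h import *
d=load('w1');f=lambda u,v:(240+u/6-.4,120+v/6-.4)
A=onz(d,f(102,100),.003);B=onz(d,f(322,90),.003);C=onz(d,f(338,487),.003)
print(A,B,C,np.linalg.norm(A-B),np.linalg.norm(B-C))
ex=(B-C)/np.linalg.norm(B-C);ey=np.array([-ex[1],ex[0],0]);yaw=np.degrees(np.arctan2(ex[1],ex[0]))
e2=(A-B);print('yaw',yaw,np.degrees(np.arctan2(e2[1],e2[0]))-90)
O=(B+C)/2+ey*.030;print('origin',O)
print('roller pred',O+ex*.025, 'seen',onz(d,f(150,208),.060))
R=onz(d,f(150,208),.060)-O; print('roller in switch', R@ex,R@ey)
h=onz(d,f(178,465),.036)-O;print('hinge',h@ex,h@ey)
for n in('top0','scene0'):print(n,proj(load(n),O+ex*.025+[0,0,.06]))
```

```text
[ 0.56329385 -0.23208428  0.003     ] [ 0.58407659 -0.26804904  0.003     ] [ 0.51663453 -0.30787836  0.003     ] 0.041537765106583274 0.07832500999324599
yaw 30.56486752954786 30.022075142219805
origin [ 0.53510015 -0.26213208  0.003     ]
roller pred [ 0.5566265  -0.24941924  0.003     ] seen [ 0.55757064 -0.24810454  0.06      ]
roller in switch 0.02648149666556397 0.0006519181644666785
hinge -0.023261113677463596 0.0003115178736794616
top0 [343.2160043  213.71192902]
scene0 [225.08432688 247.32223142]
```

The foot measures 41.5 × 78.3 mm against 42 × 78 stated, so the pose is good. The yaw is 30.3° and the roller is at (0.557,−0.249). Now I'll move above the roller with the fingers shut.

```bash
cat >> h.py <<'E'
def delta(p,az):
    P,R=st(); a=np.radians(az); z=np.array([np.cos(a),np.sin(a),0]);x=np.array([0,0,-1.]);G=np.stack([x,np.cross(z,x),z],1)
    print('shift mm',np.round(R.T@(np.array(p)-P)*1000,1),'turn deg',np.round(np.degrees(Rn.from_matrix(R.T@G).as_rotvec()),2))
E
python3 -m inch '[[[30,20,-8],[-2.8,0.6,0.6]],[[30,20,-8],[0,0,0]],[[0,0,0],[0,0,0]]]'; python3 -c "
from h import *
delta([.557,-.249,.075],-59.7)"
```

```text
time_s: 3.62
tool_pos: [0.5589, -0.2443, 0.1351]
tool_rot: [0.35, 0.614, -0.348, 0.616]
force: [-0.1, -0.1, 1.1]
grip_width: 0.0006
t 3.62 p [ 0.5589 -0.2443  0.1351] F [-0.12 -0.06  1.1 ] w 0.0006
[[ 0.005  0.858  0.514]
 [ 0.     0.514 -0.858]
 [-1.     0.004  0.002]]
shift mm [60.1 -4.3  2.9] turn deg [ 0.6   0.11 -0.24]
```

```bash
python3 -m inch '[[[25,-4,3],[0.6,0,0]],[[22,0,0],[0,0,-0.2]],[[5,0,0],[0,0,0]],[[0,0,0],[0,0,0]]]'; python3 -c "
from h import *
delta([.557,-.249,.072],-59.7);snap('wrist','w2');snap('scene','s2');crop('s2',185,200,275,290,6,'c4')"
```

```text
time_s: 4.12
tool_pos: [0.5603, -0.2505, 0.0891]
tool_rot: [0.351, 0.61, -0.351, 0.618]
force: [-0.6, -0.2, -0.5]
grip_width: 0.0004
t 4.12 p [ 0.5603 -0.2505  0.0891] F [-0.58 -0.18 -0.48] w 0.0004
[[ 0.01   0.861  0.508]
 [-0.006  0.508 -0.861]
 [-1.     0.005  0.011]]
shift mm [17.  -2.2 -3.1] turn deg [ 0.23  0.61 -0.31]
```

View pics/w2.png

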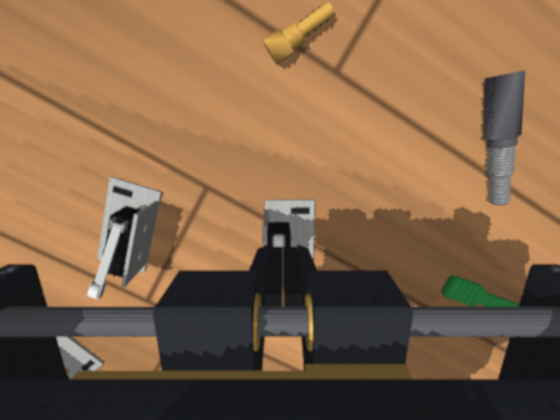

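View pics/c4.png

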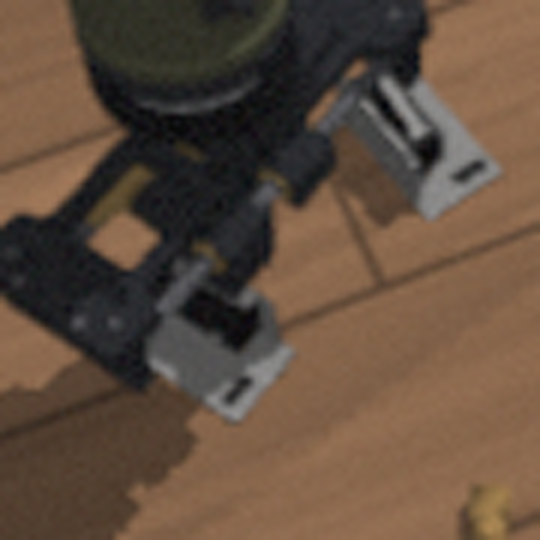

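The roller shows directly beyond the fingertips at (280,240), laterally in line. I'll approach in small steps and check the pose noise.

```bash
python3 -m inch '[[[6,-2,-3],[0.2,0.6,-0.3]],[[6,0,0],[0,0,0]],[[0,0,0],[0,0,0]],[[0,0,0],[0,0,0]]]'; python3 -c "
from h import *
for i in range(6):
    s=monitor.state();print(np.round(s['tool_pos'],4),np.round(s['force'],2));capture('top')
delta([.557,-.249,.062],-59.7)"
```

```text
time_s: 4.72
tool_pos: [0.5577, -0.2493, 0.0777]
tool_rot: [0.352, 0.613, -0.352, 0.614]
force: [0.3, 0.2, -0.1]
grip_width: 0.0006
[ 0.5577 -0.2493  0.0777] [ 0.27  0.2  -0.06]
[ 0.5577 -0.2492  0.0777] [-0.2  -0.3   1.02]
[ 0.5577 -0.2492  0.0778] [-0.1  -0.95  0.8 ]
[ 0.5578 -0.2493  0.0779] [0.92 0.71 0.42]
[ 0.5578 -0.2492  0.0779] [ 0.01 -0.08  0.77]
[ 0.5578 -0.2493  0.0779] [-1.26  0.32 -0.2 ]
t 5.03 p [ 0.5578 -0.2492  0.0779] F [ 0.1  -0.14 -0.54] w 0.0004
[[ 0.002  0.863  0.505]
 [-0.001  0.505 -0.863]
 [-1.     0.002  0.002]]
shift mm [15.9 -0.6 -0.6] turn deg [ 0.01  0.09 -0.09]
```

```bash
cat >> h.py <<'E'
def avg(n=12):
    F=[];P=[]
    for i in range(n):
        s=monitor.state();F.append(s['force']);P.append(s['tool_pos']);capture('top')
    print('t',round(s['time_s'],2),'P',np.round(np.mean(P,0),4),'F',np.round(np.mean(F,0),2),'+-',np.round(np.std(F,0)[2]/n**.5,2))
E
python3 -m inch '[[[7,-0.6,-0.6],[0,0,0]],[[5,0,0],[0,0,0]],[[0,0,0],[0,0,0]],[[0,0,0],[0,0,0]]]'; python3 -c "
from h import *
avg()"
```

```text
time_s: 5.52
tool_pos: [0.5568, -0.2489, 0.0648]
tool_rot: [0.352, 0.613, -0.352, 0.614]
force: [0.4, -0.7, 0.8]
grip_width: 0.0005
t 6.08 P [ 0.5568 -0.2489  0.0649] F [-0.03 -0.08  0.17] +- 0.11
```

```bash
python3 -m inch '[[[3,0,0],[0,0,0]],[[3,0,0],[0,0,0]],[[0,0,0],[0,0,0]],[[0,0,0],[0,0,0]]]'; python3 -c "
from h import *
avg()"
```

```text
time_s: 6.62
tool_pos: [0.5571, -0.249, 0.0589]
tool_rot: [0.352, 0.612, -0.352, 0.614]
force: [-0.5, 0.2, 2.5]
grip_width: 0.0004
t 7.17 P [ 0.5571 -0.249   0.0589] F [-0.25  0.15  1.97] +- 0.12
```

The force rise of 1.8 N at z = 0.0589 implies about 2.6 mm of travel, so the roller top is near 0.0616, which agrees with 62 mm. The click should come at about 0.0556 and overtravel at about 0.051. I'll aim for 0.0545.

```bash
python3 -m inch '[[[2,0,0],[0,0,0]],[[1.4,0,0],[0,0,0]],[[1,0,0],[0,0,0]],[[0,0,0],[0,0,0]]]'; python3 -c "
from h import *
avg(16)"
```

```text
time_s: 7.72
tool_pos: [0.5576, -0.2488, 0.0544]
tool_rot: [0.352, 0.612, -0.351, 0.615]
force: [-1.1, 0.0, 4.3]
grip_width: -0.0001
t 8.47 P [ 0.5576 -0.2488  0.0544] F [-0.13  0.59  3.59] +- 0.15
```

The force is 3.4 N above baseline, so travel is about 7.3 mm: past the 6 mm click and short of 10.5 mm. It's been held for about 0.75 s; I'll hold a little longer and then release straight up.

```bash
python3 -m inch '[[[0,0,0],[0,0,0]],[[0,0,0],[0,0,0]],[[-3,0,0],[0,0,0]],[[-5,0,0],[0,0,0]],[[-20,0,0],[0,0,0]],[[-50,0,0],[0,0,0]],[[-55,0,0],[0,0,0]],[[-10,-15,20],[0,0,0]],[[0,0,0],[0,0,0]]]' 0; python3 -m inch '[[[0,0,0],[0,0,0]],[[0,0,0],[0,0,0]]]' 1; python3 -c "
from h import *
snap('wrist','w3');delta([.5346,-.2611,.13],-59.7); crop('w3',220,100,340,260,5,'c5')"
```

```text
time_s: 9.65
tool_pos: [0.554, -0.2744, 0.206]
tool_rot: [0.352, 0.612, -0.352, 0.615]
force: [0.0, 0.1, -0.6]
grip_width: 0.0005
time_s: 9.9
tool_pos: [0.5539, -0.2716, 0.2051]
tool_rot: [0.352, 0.613, -0.351, 0.614]
force: [-0.6, 0.3, -0.2]
grip_width: 0.018
t 9.95 p [ 0.5539 -0.2713  0.205 ] F [-0.31 -0.04 -0.28] w 0.0223
[[ 0.003  0.862  0.506]
 [ 0.001  0.506 -0.862]
 [-1.     0.003  0.   ]]
shift mm [ 74.9 -11.7 -18.6] turn deg [ 0.13  0.01 -0.17]
```

View pics/w3.png

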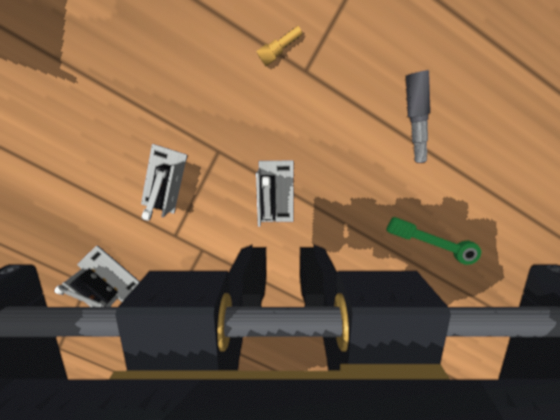

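View pics/c5.png

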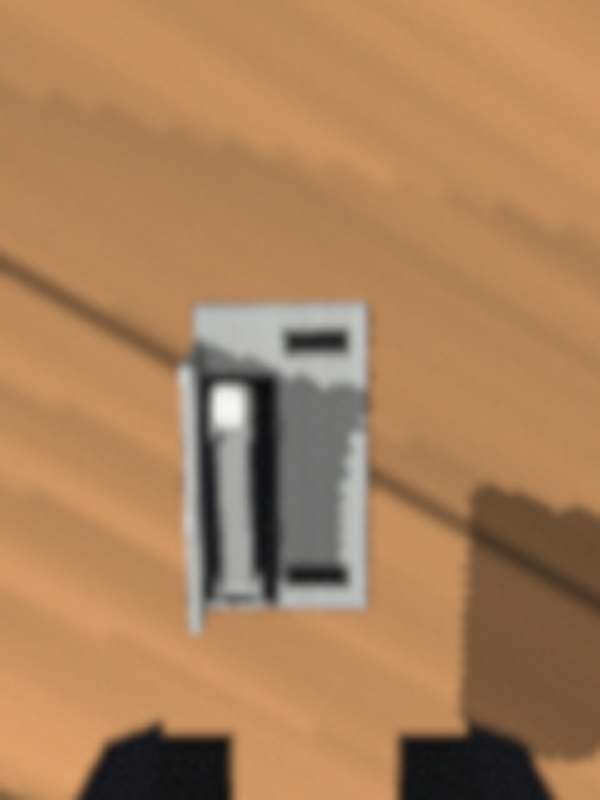

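The switch is standing with its lever sprung up. In the crop the foot corners are (194,303), (367,303) and (367,608) and the roller is at (229,407). I'll re-measure before the grasp.

Run:
```python
from h import *
d=load('w3');f=lambda u,v:(220+u/5-.4,100+v/5-.4)
A=onz(d,f(194,303),.003);B=onz(d,f(367,303),.003);C=onz(d,f(367,608),.003)
print(np.linalg.norm(A-B),np.linalg.norm(B-C))
ex=(B-C)/np.linalg.norm(B-C);ey=np.array([-ex[1],ex[0],0]);yaw=np.degrees(np.arctan2(ex[1],ex[0]))
O=(B+C)/2+ey*.030;print('yaw',yaw,'origin',O)
for z,u in((.060,(229,407)),(.036,(238,598)),(.04,(184,363)),(.04,(196,630)),(.038,(277,383))):
    R=onz(d,f(*u),z)-O; print(z,'in switch', R@ex,R@ey)
```

```text
0.04160812911143803 0.07802336349433212
yaw 31.022837747411465 origin [ 0.53549319 -0.26193348  0.003     ]
0.06 in switch 0.02611767076135904 0.000383094383113019
0.036 in switch -0.024135984438188613 0.0010616940641578604
0.04 in switch 0.031690469357052255 0.011138366473357263
0.04 in switch -0.030423194677359662 0.01070852472801345
0.038 in switch 0.026662773499092803 -0.008965739575991234
```

The pose hasn't changed, with the origin at (0.5355,−0.2619) and yaw 31°. The case and plate span y ≈ −9 to +11.5, so I'll grasp at y = +1.4 mm.

```bash
python3 -m inch '[[[20,-6,-9],[0,0,0]],[[20,-6,-9],[0,0,0]],[[15,0,0],[0,0,0]],[[0,0,0],[0,0,0]],[[0,0,0],[0,0,0]]]' 1; python3 -c "
from h import *
delta([.5348,-.2607,.010],-59.3)"
```

```text
time_s: 10.58
tool_pos: [0.5352, -0.2589, 0.1462]
tool_rot: [0.351, 0.615, -0.349, 0.614]
force: [-0.1, 0.1, 0.3]
grip_width: 0.0724
t 10.57 p [ 0.5352 -0.2589  0.1462] F [-0.08  0.13  0.34] w 0.0724
[[ 0.001  0.861  0.509]
 [ 0.004  0.509 -0.861]
 [-1.     0.002 -0.003]]
shift mm [136.2  -1.6   1.7] turn deg [-0.08 -0.16 -0.14]
```

```bash
python3 -m inch '[[[20,-1.5,1.7],[0,0,0]],[[30,0,0],[0,0,0]],[[15,0,0],[0,0,0]],[[0,0,0],[0,0,0]]]' 1; python3 -c "
from h import *
delta([.5348,-.2607,.010],-59.3)"
```

```text
time_s: 11.08
tool_pos: [0.5388, -0.263, 0.0826]
tool_rot: [0.351, 0.612, -0.349, 0.617]
force: [0.0, -0.5, 1.0]
grip_width: 0.0883
t 11.07 p [ 0.5388 -0.263   0.0826] F [ 0.03 -0.55  1.03] w 0.0883
[[ 0.008  0.86   0.51 ]
 [-0.     0.51  -0.86 ]
 [-1.     0.007  0.004]]
shift mm [72.6 -2.8 -4.3] turn deg [-0.06  0.24 -0.39]
```

```bash
python3 -m inch '[[[12,-2.8,-4.3],[0,0.2,-0.4]],[[12,0,0],[0,0,0]],[[12,0,0],[0,0,0]],[[0,0,0],[0,0,0]],[[0,0,0],[0,0,0]]]' 1; python3 -c "
from h import *
delta([.5348,-.2607,.010],-59.3)"
```

```text
time_s: 11.7
tool_pos: [0.5354, -0.2613, 0.046]
tool_rot: [0.35, 0.613, -0.35, 0.616]
force: [0.3, 0.5, -0.9]
grip_width: 0.088
t 11.7 p [ 0.5354 -0.2613  0.046 ] F [ 0.33  0.52 -0.88] w 0.088
[[ 0.003  0.86   0.51 ]
 [-0.002  0.51  -0.86 ]
 [-1.     0.001  0.003]]
shift mm [36.  -0.3 -1. ] turn deg [-0.05  0.19 -0.07]
```

```bash
python3 -m inch '[[[12,0,-1],[0,0.2,0]],[[12,0,0],[0,0,0]],[[9,0,0],[0,0,0]],[[2,0,0],[0,0,0]],[[0,0,0],[0,0,0]]]' 1; python3 -c "
from h import *
delta([.5348,-.2607,.010],-59.3)"
```

```text
time_s: 12.32
tool_pos: [0.535, -0.2606, 0.0085]
tool_rot: [0.351, 0.614, -0.35, 0.614]
force: [0.2, 0.7, -0.2]
grip_width: 0.0878
t 12.32 p [ 0.535  -0.2606  0.0085] F [ 0.23  0.71 -0.21] w 0.0878
[[ 0.001  0.86   0.51 ]
 [ 0.001  0.51  -0.86 ]
 [-1.     0.001 -0.   ]]
shift mm [-1.5 -0.3 -0. ] turn deg [-0.06 -0.01 -0.07]
```

```bash
python3 -m inch '[[[0,0,0],[0,0,0]],[[0,0,0],[0,0,0]],[[0,0,0],[0,0,0]],[[0,0,0],[0,0,0]],[[0,0,0],[0,0,0]],[[0,0,0],[0,0,0]],[[0,0,0],[0,0,0]],[[0,0,0],[0,0,0]]]' 0 25; python3 -m inch '[[[-8,0,0],[0,0,0]],[[-15,0,0],[0,0,0]],[[-25,0,0],[0,0,0]],[[0,0,0],[0,0,0]]]'; python3 -c "
from h import *
st();snap('wrist','w4');snap('top','t4')"
```

```text
time_s: 13.32
tool_pos: [0.5357, -0.2608, 0.0095]
tool_rot: [0.351, 0.614, -0.35, 0.615]
force: [-0.5, 0.1, 0.2]
grip_width: 0.0204
time_s: 13.82
tool_pos: [0.5354, -0.2608, 0.0604]
tool_rot: [0.351, 0.614, -0.35, 0.615]
force: [-0.4, -0.3, -2.2]
grip_width: 0.02
t 13.82 p [ 0.5354 -0.2608  0.0604] F [-0.44 -0.28 -2.2 ] w 0.02
[[ 0.002  0.86   0.51 ]
 [ 0.     0.51  -0.86 ]
 [-1.     0.002  0.001]]
```

View pics/w4.png

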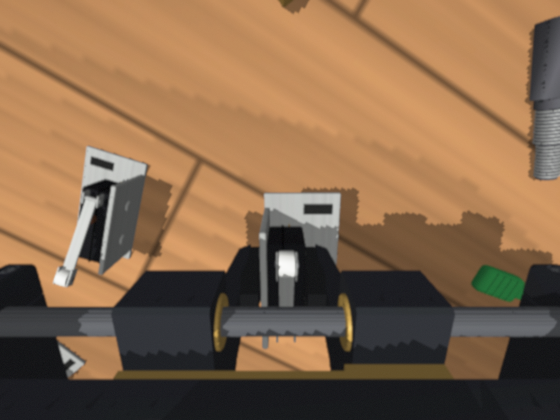

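View pics/t4.png

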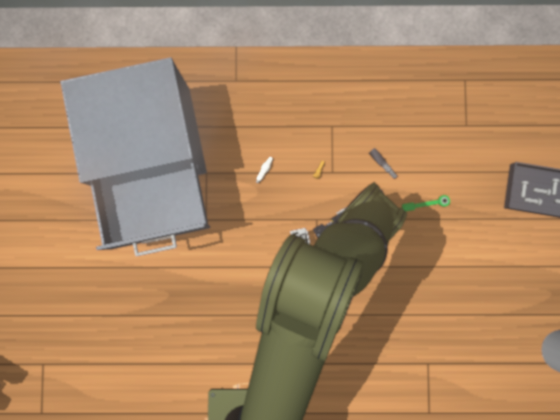

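The switch is gripped at 20 mm and lifted, and the wrist force fits its weight. Next I'll locate the drawer in the unobstructed top and scene images.

```bash
python3 -c "
from h import *
crop('top0',85,150,220,265,5.5,'c6');crop('scene0',320,110,470,250,5,'c7')"
```

```text
(no output)
```

View pics/c6.png

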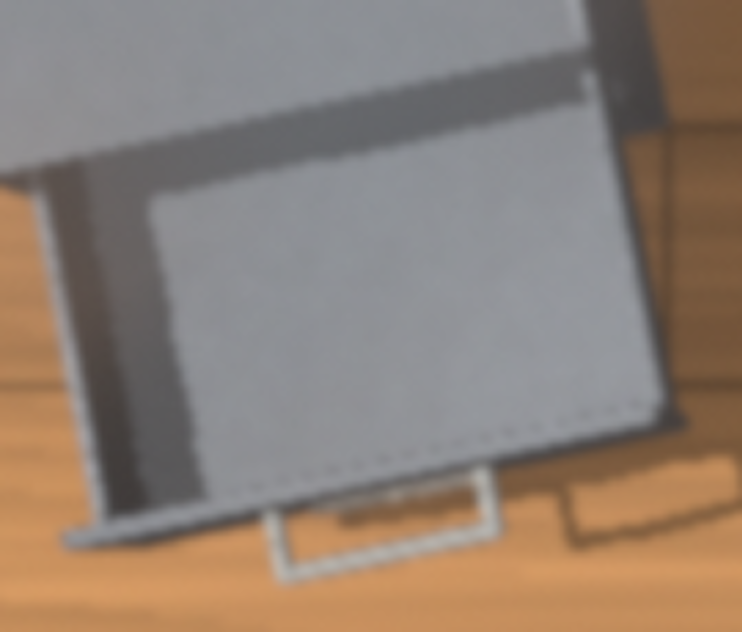

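View pics/c7.png

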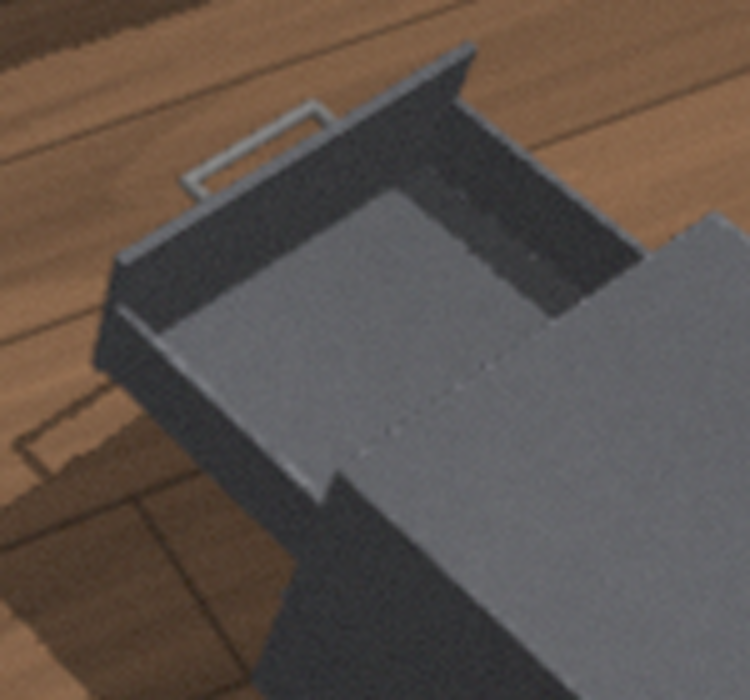

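Run:
```python
from h import *
t=load('top0');s=load('scene0')
ft=lambda u,v:(85+u/5.5-.4,150+v/5.5-.4); fs=lambda u,v:(320+u/5-.4,110+v/5-.4)
az=lambda e:np.degrees(np.arctan2(e[1],e[0]))
# handle ends
L=onz(t,ft(285,573),.173);R=onz(t,ft(495,531),.173);print('handle top',L,R,np.linalg.norm(L-R),az(L-R)-90)
L2=onz(s,fs(318,107),.173);R2=onz(s,fs(188,182),.173);print('handle scene',L2,R2,np.linalg.norm(L2-R2),az(L2-R2)-90)
# panel top edge corners
PL=onz(t,ft(65,541),.199);PR=onz(t,ft(685,420),.199);print('panel top',PL,PR,np.linalg.norm(PL-PR),az(PL-PR)-90)
SL=onz(s,fs(472,45),.199);SR=onz(s,fs(118,262),.199);print('panel scene',SL,SR,np.linalg.norm(SL-SR),az(SL-SR)-90)
# tri
print('tri handle L,R',tri([t,s],[ft(285,573),fs(318,107)]),tri([t,s],[ft(495,531),fs(188,182)]))
print('tri panel',tri([t,s],[ft(65,541),fs(472,45)]),tri([t,s],[ft(685,420),fs(118,262)]))
# cabinet top front edge
CL=onz(t,ft(0,175),.205);CR=onz(t,ft(585,50),.205);print('cab',CL,CR,az(CL-CR)-90)
# side wall inner?
print('wall tops',onz(t,ft(40,200),.163),onz(t,ft(102,505),.163),onz(t,ft(595,90),.163),onz(t,ft(660,390),.163))
```

```text
handle top [0.45792041 0.24337701 0.173     ] [0.47525974 0.15540765 0.173     ] 0.08966192350359041 11.150433374509547
handle scene [0.46137088 0.2446642  0.173     ] [0.47879035 0.15492085 0.173     ] 0.09141830695299463 10.98470195932262
panel top [0.47170421 0.32550955 0.199     ] [0.52053646 0.07178792 0.199     ] 0.2583781260069795 10.894155942602751
panel scene [0.47553601 0.32387207 0.199     ] [0.52776949 0.08192339 0.199     ] 0.24752273298774793 12.182425778594592
tri handle L,R [0.45848636 0.24573869 0.1695384 ] [0.47552022 0.156986   0.1686035 ]
tri panel [0.47179806 0.3278132  0.19395524] [0.52351296 0.07776744 0.19583828]
cab [0.62183004 0.35317148 0.205     ] [0.672802   0.11306957 0.205     ] 11.985551916041416
wall tops [0.61699314 0.35418107 0.163     ] [0.48669531 0.32482806 0.163     ] [0.66358402 0.11707316 0.163     ] [0.53484577 0.08825153 0.163     ]
```

The drawer is empty and its yaw is about 11.2°. The handle middle is at (0.468,0.200), and the bar measures 90 mm as stated. The cabinet front lies 66 mm behind the spot. I'll place 5 mm in front of the spot, at (0.577,0.2215), with the switch along the drawer's x so the gripper body fits. First I'll lift and carry it over.

```bash
python3 -m inch '[[[-40,0,0],[0,0,0]],[[-50,0,0],[0,0,0]],[[-50,0,0],[0,0,0]],[[-50,5,-10],[0,0,0]],[[-10,13,-20],[2,0,0]],[[0,25,-40],[2,0,0]],[[0,24,-41],[2,0,0]]]'; python3 -c "
from h import *
delta([.577,.2215,.27],-78.8);print(np.round(monitor.state()['q'],2))"
```

```text
time_s: 14.8
tool_pos: [0.5377, -0.1309, 0.2588]
tool_rot: [0.385, 0.597, -0.386, 0.589]
force: [0.8, 0.4, -2.5]
grip_width: 0.0202
t 14.8 p [ 0.5377 -0.1309  0.2588] F [ 0.78  0.4  -2.51] w 0.0202
[[-0.011  0.914  0.406]
 [ 0.005  0.406 -0.914]
 [-1.    -0.008 -0.009]]
shift mm [  -9.8  179.  -306.1] turn deg [12.77 -0.47  0.53]
[-0.11  0.61  0.46  1.77 -0.34  0.85 -0.65]
```

```bash
python3 -m inch '[[[-3,22,-38],[1.6,-0.4,0.5]],[[-3,21,-39],[1.6,0,0]],[[-3,19,-39],[1.6,0,0]],[[0,18,-40],[1.6,0,0]],[[0,17,-41],[1.6,0,0]],[[0,16,-41],[1.6,0,0]],[[0,14,-41],[1.6,0,0]],[[0,10,-20],[1.6,0,0]],[[0,0,0],[0,0,0]],[[0,0,0],[0,0,0]]]'; python3 -c "
from h import *
delta([.577,.2215,.27],-78.8);print(np.round(monitor.state()['q'],2))"
```

```text
time_s: 16.05
tool_pos: [0.5653, 0.2123, 0.2575]
tool_rot: [0.444, 0.552, -0.453, 0.541]
force: [0.7, -1.0, -1.4]
grip_width: 0.0203
t 16.05 p [0.5653 0.2123 0.2575] F [ 0.7  -1.03 -1.4 ] w 0.0203
[[-0.02   0.981  0.194]
 [-0.     0.194 -0.981]
 [-1.    -0.02  -0.004]]
shift mm [-12.7  13.   -6.8] turn deg [ 0.01 -0.2   1.16]
[-0.74  0.71  0.57  1.61 -0.45  0.97 -1.39]
```

```bash
python3 -m inch '[[[-5,13,-7],[0,-0.2,1.2]],[[0,0,0],[0,0,0]],[[0,0,0],[0,0,0]]]'; python3 -c "
from h import *
delta([.577,.2215,.1205],-78.8);snap('wrist','w5');snap('top','t5');snap('scene','s5');crop('s5',310,80,470,220,5,'c8')"
```

```text
time_s: 16.42
tool_pos: [0.5779, 0.2187, 0.263]
tool_rot: [0.45, 0.545, -0.45, 0.546]
force: [-0.1, -0.4, -1.7]
grip_width: 0.02
t 16.43 p [0.5779 0.2187 0.263 ] F [-0.08 -0.41 -1.7 ] w 0.02
[[ 0.002  0.982  0.19 ]
 [-0.001  0.19  -0.982]
 [-1.     0.002  0.001]]
shift mm [142.4  -0.6  -3.1] turn deg [-0.25  0.07 -0.12]
```

View pics/w5.png

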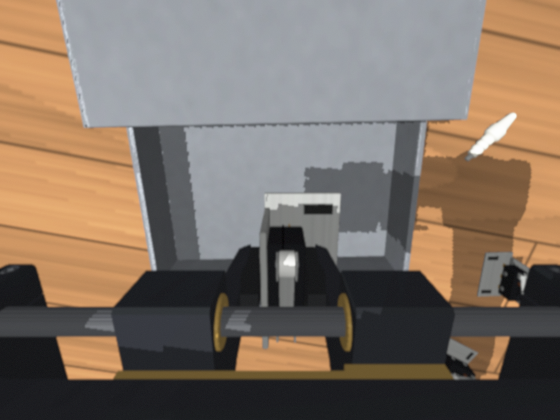

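View pics/c8.png

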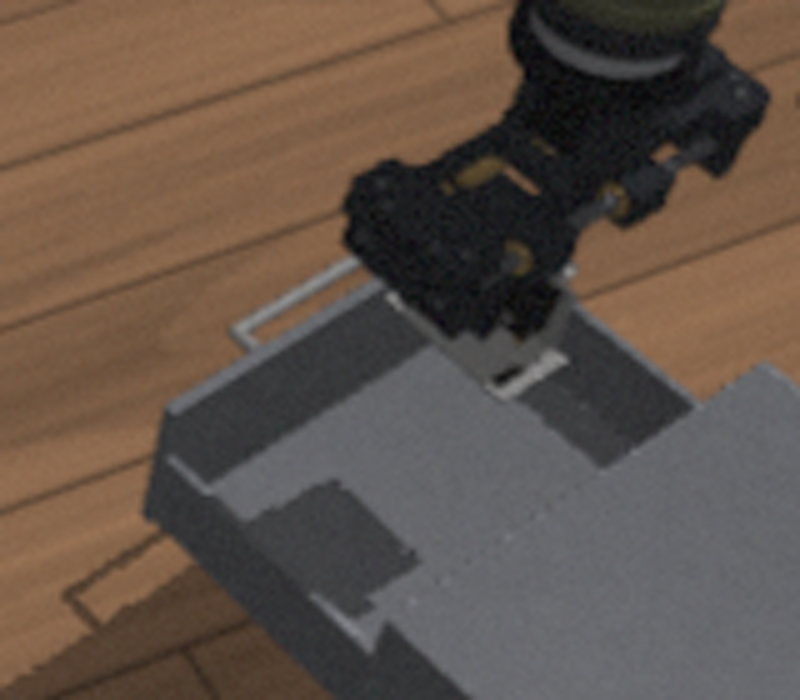

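In the wrist view the drawer is centred around column 280, the same as the gripper. The cabinet edge runs nearly along row 123. Before descending I'll check the fore-aft clearance.

Run:
```python
from h import *
d=load('w5');P=np.array([.5779,.2187,0]);a=np.radians(11.2);ex=np.array([np.cos(a),np.sin(a),0]);ey=np.array([-ex[1],ex[0],0])
for n,u,z in(('cabL',(90,126),.205),('cabR',(465,120),.205),('wallL',(135,128),.163),('wallL2',(153,262),.163),('wallR',(425,125),.163),('wallR2',(408,262),.163),('front floor',(215,262),.111)):
    X=onz(d,u,z)-P; print(n,np.round([X@ex,X@ey],4))
```

```text
cabL [0.0723 0.1317]
cabR [ 0.0751 -0.1231]
wallL [0.0694 0.1219]
wallL2 [-0.0533  0.124 ]
wallR [ 0.0708 -0.1164]
wallR2 [-0.0545 -0.1181]
front floor [-0.0812  0.0788]
```

Clearances agree: the cabinet front is 73 mm behind, the front panel about 81 mm ahead, and the walls ±120 mm. Now descending.

```bash
python3 -m inch '[[[15,-0.6,-3],[-0.2,0,-0.1]],[[20,0,0],[0,0,0]],[[20,0,0],[0,0,0]],[[10,0,0],[0,0,0]],[[0,0,0],[0,0,0]]]'; python3 -c "
from h import *
delta([.577,.2215,.1205],-78.8)"
```

```text
time_s: 17.2
tool_pos: [0.5749, 0.2228, 0.1927]
tool_rot: [0.448, 0.547, -0.45, 0.546]
force: [0.1, 0.4, -1.2]
grip_width: 0.0203
t 17.2 p [0.5749 0.2228 0.1927] F [ 0.06  0.38 -1.17] w 0.0203
[[-0.003  0.981  0.195]
 [-0.001  0.195 -0.981]
 [-1.    -0.003  0.001]]
shift mm [72.2  2.   1.6] turn deg [0.06 0.03 0.18]
```

```bash
python3 -m inch '[[[15,2,1.6],[0,0,0]],[[18,0,0],[0,0,0]],[[18,0,0],[0,0,0]],[[10,0,0],[0,0,0]],[[0,0,0],[0,0,0]]]'; python3 -c "
from h import *
avg(5);delta([.577,.2215,.1205],-78.8)"
```

```text
time_s: 17.82
tool_pos: [0.5779, 0.2216, 0.128]
tool_rot: [0.448, 0.547, -0.449, 0.546]
force: [0.1, 0.1, -0.9]
grip_width: 0.0204
t 18.02 P [0.5785 0.2217 0.1289] F [ 0.09 -0.09 -1.25] +- 0.12
t 18.07 p [0.5789 0.2219 0.1297] F [-0.23  0.99 -1.15] w 0.0203
[[ 0.001  0.981  0.195]
 [ 0.     0.195 -0.981]
 [-1.     0.001 -0.   ]]
shift mm [ 9.2 -1.9 -0. ] turn deg [ 0.07 -0.   -0.08]
```

```bash
python3 -m inch '[[[4,-1,0],[0,0,0]],[[2,0,0],[0,0,0]],[[0,0,0],[0,0,0]],[[0,0,0],[0,0,0]]]'; python3 -c "
from h import *
avg(10)"; python3 -m inch '[[[1.5,0,0],[0,0,0]],[[0,0,0],[0,0,0]],[[0,0,0],[0,0,0]]]'; python3 -c "
from h import *
avg(10)"
```

```text
time_s: 18.58
tool_pos: [0.5783, 0.2219, 0.1242]
tool_rot: [0.449, 0.546, -0.448, 0.547]
force: [-0.6, 0.2, -2.2]
grip_width: 0.0201
t 19.02 P [0.5783 0.2219 0.1242] F [ 0.29  0.06 -1.77] +- 0.16
time_s: 19.45
tool_pos: [0.5782, 0.2219, 0.1225]
tool_rot: [0.449, 0.546, -0.448, 0.547]
force: [-0.7, 0.9, -2.3]
grip_width: 0.0202
t 19.9 P [0.5783 0.2219 0.1225] F [-0.18 -0.13 -1.74] +- 0.19
```

```bash
python3 -m inch '[[[1.5,0,0],[0,0,0]],[[0,0,0],[0,0,0]],[[0,0,0],[0,0,0]]]'; python3 -c "
from h import *
avg(10)"; python3 -m inch '[[[1,0,0],[0,0,0]],[[0,0,0],[0,0,0]],[[0,0,0],[0,0,0]]]'; python3 -c "
from h import *
avg(10)"
```

```text
time_s: 20.32
tool_pos: [0.5782, 0.2219, 0.1209]
tool_rot: [0.449, 0.546, -0.448, 0.547]
force: [-0.1, 0.3, -1.6]
grip_width: 0.0206
t 20.77 P [0.5782 0.2219 0.1209] F [-0.08  0.03 -1.6 ] +- 0.22
time_s: 21.2
tool_pos: [0.5787, 0.222, 0.1205]
tool_rot: [0.45, 0.546, -0.447, 0.547]
force: [-0.5, 0.3, -0.4]
grip_width: 0.0202
t 21.65 P [0.5787 0.222  0.1205] F [ 0.14  0.32 -0.51] +- 0.07
```

Force began rising at 0.1205, exactly where contact was predicted. One more small press to seat it.

```bash
python3 -m inch '[[[1,0,0],[0,0,0]],[[0,0,0],[0,0,0]],[[0,0,0],[0,0,0]]]'; python3 -c "
from h import *
avg(8);snap('wrist','w6')"
```

```text
time_s: 22.08
tool_pos: [0.5793, 0.2221, 0.1206]
tool_rot: [0.45, 0.546, -0.447, 0.548]
force: [0.7, -0.6, -0.4]
grip_width: 0.0202
t 22.43 P [0.5794 0.2221 0.1206] F [ 0.32  0.3  -0.38] +- 0.11
```

View pics/w6.png

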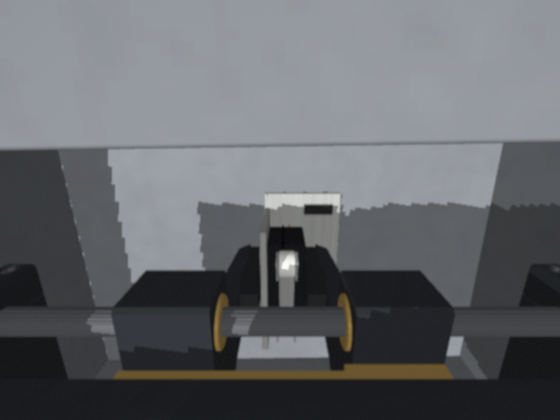

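```bash
python3 -c "
from h import *
delta([.5782,.2219,.1195],-78.8)"
```

```text
t 22.52 p [0.5793 0.2221 0.1206] F [-0.09  0.5  -0.25] w 0.0204
[[ 0.005  0.981  0.195]
 [ 0.002  0.195 -0.981]
 [-1.     0.006 -0.001]]
shift mm [ 1.1 -1.2 -0. ] turn deg [ 0.07 -0.06 -0.32]
```

```bash
python3 -m inch '[[[0.8,-1,0],[0,0,-0.3]],[[0,0,0],[0,0,0]],[[0,0,0],[0,0,0]]]'; python3 -c "
from h import *
avg(6);delta([.5782,.2219,.1195],-78.8)"
```

```text
time_s: 22.9
tool_pos: [0.5792, 0.2221, 0.1205]
tool_rot: [0.449, 0.547, -0.448, 0.547]
force: [1.1, -0.2, 0.1]
grip_width: 0.0203
t 23.15 P [0.5792 0.2221 0.1205] F [ 0.2  -0.09  0.63] +- 0.2
t 23.2 p [0.5792 0.2221 0.1205] F [0.9  0.62 1.81] w 0.02
[[ 0.002  0.981  0.195]
 [ 0.002  0.195 -0.981]
 [-1.     0.002 -0.001]]
shift mm [ 1. -1. -0.] turn deg [ 0.07 -0.08 -0.12]
```

The floor now carries the full weight (force changed by +2.3 N) and the tilt is about 0.1°. Releasing.

```bash
python3 -m inch '[[[0,0,0],[0,0,0]],[[0,0,0],[0,0,0]],[[0,0,0],[0,0,0]],[[0,0,0],[0,0,0]],[[0,0,0],[0,0,0]]]' 0.8; python3 -m inch '[[[-8,0,0],[0,0,0]],[[-20,0,0],[0,0,0]],[[-40,0,0],[0,0,0]],[[-50,0,0],[0,0,0]],[[-40,0,0],[0,0,0]],[[0,0,0],[0,0,0]]]'; python3 -c "
from h import *
st();snap('wrist','w7')"
```

```text
time_s: 23.82
tool_pos: [0.5785, 0.2219, 0.12]
tool_rot: [0.449, 0.547, -0.448, 0.546]
force: [-0.1, 0.4, -0.9]
grip_width: 0.0683
time_s: 24.58
tool_pos: [0.5788, 0.2212, 0.2853]
tool_rot: [0.449, 0.546, -0.448, 0.547]
force: [1.1, -0.4, 0.2]
grip_width: 0.0706
t 24.57 p [0.5788 0.2212 0.2853] F [ 1.14 -0.41  0.22] w 0.0706
[[ 0.001  0.981  0.194]
 [ 0.001  0.194 -0.981]
 [-1.     0.002 -0.001]]
```

View pics/w7.png

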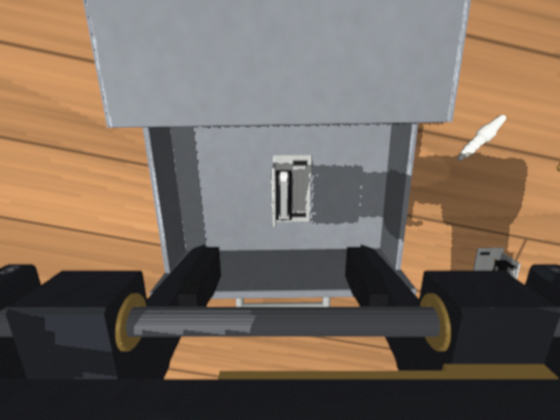

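The switch stands upright in the drawer at about (291,190), centred and with its lever free. The handle is at (284,300), centred too. I'll shut the fingers, move in front of the handle and push on its middle.

```bash
python3 -m inch '[[[0,-40,0],[0,0,0]],[[0,-50,0],[0,0,0]],[[0,-45,0],[0,0,0]],[[0,-8,0],[0,0,0]],[[0,0,0],[0,0,0]],[[0,0,0],[0,0,0]]]' 0; python3 -c "
from h import *
delta([.436,.194,.162],-78.8);snap('wrist','w8')"
```

```text
time_s: 25.38
tool_pos: [0.4307, 0.1921, 0.2785]
tool_rot: [0.445, 0.549, -0.452, 0.545]
force: [0.4, 0.1, 0.3]
grip_width: 0.0126
t 25.38 p [0.4307 0.1921 0.2785] F [0.38 0.09 0.29] w 0.0126
[[-0.011  0.981  0.196]
 [-0.004  0.196 -0.981]
 [-1.    -0.011  0.002]]
shift mm [116.5   6.9  -1.1] turn deg [0.09 0.13 0.64]
```

View pics/w8.png

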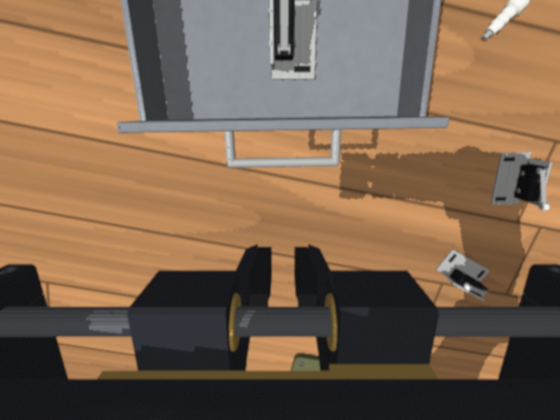

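```bash
python3 -c "
from h import *
print(onz(load('w8'),(284,161),.173))"; python3 -m inch '[[[25,3,-1],[0,0,0.6]],[[35,0,0],[0,0,0]],[[30,0,0],[0,0,0]],[[14,0,0],[0,0,0]],[[0,0,0],[0,0,0]],[[0,0,0],[0,0,0]]]' 0; python3 -c "
from h import *
delta([.436,.194,.162],-78.8);avg(6);snap('scene','s8');crop('s8',310,80,470,220,5,'c9')"
```

```text
[0.46976068 0.19935333 0.173     ]
time_s: 26.18
tool_pos: [0.4418, 0.1947, 0.1709]
tool_rot: [0.45, 0.544, -0.447, 0.549]
force: [0.2, 0.4, -1.1]
grip_width: 0.0004
t 26.18 p [0.4418 0.1947 0.1709] F [ 0.25  0.36 -1.06] w 0.0004
[[ 0.008  0.981  0.195]
 [-0.002  0.195 -0.981]
 [-1.     0.008  0.003]]
shift mm [ 8.8 -5.9 -0.5] turn deg [ 0.02  0.19 -0.44]
t 26.43 P [0.4415 0.1948 0.1711] F [ 0.06 -0.06 -0.17] +- 0.33
```

View pics/c9.png

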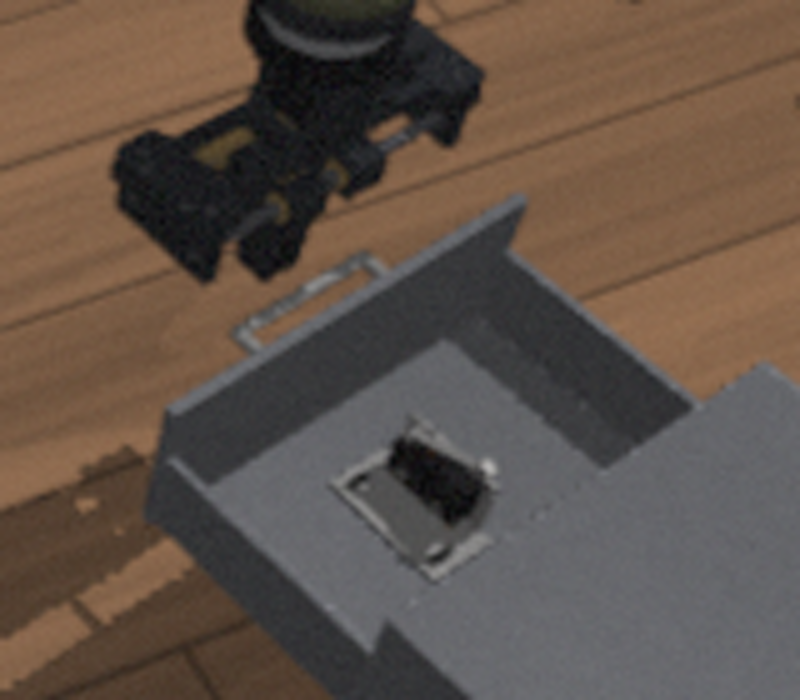

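The switch is upright in the drawer and the fingers are in front of the handle, clear of it. I'll lower the last bit and start a slow push.

```bash
python3 -m inch '[[[9,0,0],[0,0.2,-0.4]],[[0,5,0],[0,0,0]],[[0,6,0],[0,0,0]],[[0,6,0],[0,0,0]],[[0,6,0],[0,0,0]],[[0,6,0],[0,0,0]],[[0,6,0],[0,0,0]],[[0,8,0],[0,0,0]]]' ; python3 -c "
from h import *
delta([.62,.229,.162],-78.8)"
```

```text
time_s: 27.52
tool_pos: [0.4845, 0.204, 0.1613]
tool_rot: [0.448, 0.548, -0.449, 0.546]
force: [-0.7, 0.2, 1.0]
grip_width: 0.0005
t 27.52 p [0.4845 0.204  0.1613] F [-0.69  0.2   1.01] w 0.0005
[[-0.003  0.981  0.196]
 [ 0.001  0.196 -0.981]
 [-1.    -0.003 -0.002]]
shift mm [ -1.1 137.7   2.1] turn deg [ 0.1  -0.09  0.17]
```

```bash
python3 -m inch '[[[-0.5,9,0],[0,0,0]],[[0,9,0],[0,0,0]],[[0,9,0],[0,0,0]],[[0,9,0],[0,0,0]],[[0,9,0],[0,0,0]]]' ; python3 -c "
from h import *
delta([.62,.229,.162],-78.8);snap('wrist','w9');snap('scene','s9');crop('s9',310,80,470,220,5,'c10')"
```

```text
time_s: 28.15
tool_pos: [0.5318, 0.214, 0.1616]
tool_rot: [0.448, 0.548, -0.449, 0.546]
force: [-1.5, 0.8, 0.8]
grip_width: 0.0004
t 28.15 p [0.5318 0.214  0.1616] F [-1.48  0.78  0.79] w 0.0004
[[-0.003  0.981  0.196]
 [ 0.001  0.196 -0.981]
 [-1.    -0.003 -0.002]]
shift mm [-0.7 89.5  2.7] turn deg [ 0.13 -0.12  0.17]
```

View pics/c10.png

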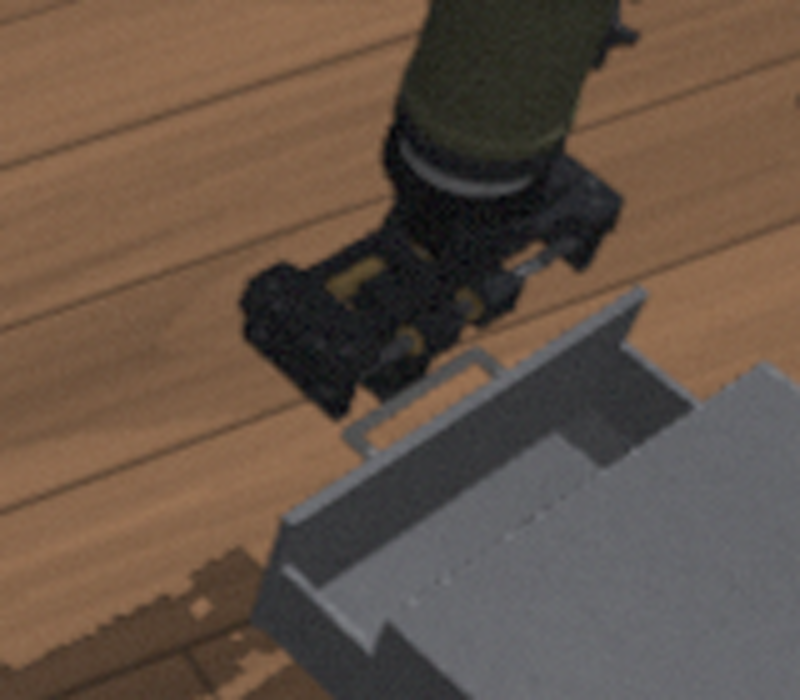

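View pics/w9.png

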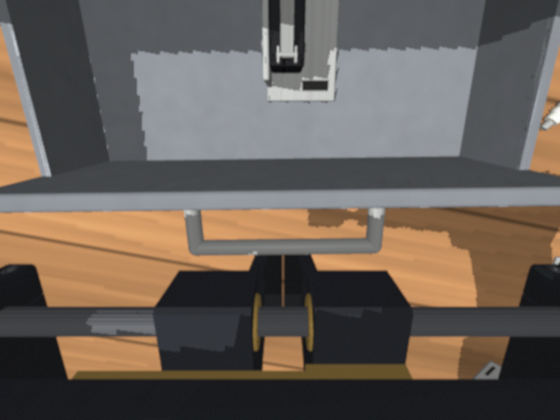

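The push works: the bar sits against the fingers at row 247 and the switch still stands. About 71 mm should remain.

```bash
python3 -m inch '[[[0,9,0.5],[0,0,0]],[[0,9,0.5],[0,0,0]],[[0,9,0.5],[0,0,0]],[[0,9,0.5],[0,0,0]],[[0,8,0],[0,0,0]],[[0,6,0],[0,0,0]]]' ; python3 -c "
from h import *
delta([.62,.229,.162],-78.8)"
```

```text
time_s: 29.0
tool_pos: [0.5844, 0.2225, 0.1611]
tool_rot: [0.448, 0.548, -0.448, 0.546]
force: [-1.5, 0.6, 0.2]
grip_width: 0.0007
t 29.0 p [0.5844 0.2225 0.1611] F [-1.47  0.62  0.16] w 0.0007
[[-0.003  0.98   0.197]
 [ 0.001  0.197 -0.98 ]
 [-1.    -0.003 -0.002]]
shift mm [-1.  36.1  0.6] turn deg [ 0.14 -0.12  0.17]
```

```bash
python3 -m inch '[[[0,4,0],[0,0,0]],[[0,4,0],[0,0,0]],[[0,3,0],[0,0,0]],[[0,2,0],[0,0,0]]]' ; python3 -c "
from h import *
avg(4)"; python3 -m inch '[[[0,2,0],[0,0,0]],[[0,2,0],[0,0,0]]]' ; python3 -c "
from h import *
avg(4)"
```

```text
time_s: 29.5
tool_pos: [0.5981, 0.2251, 0.1611]
tool_rot: [0.448, 0.548, -0.449, 0.546]
force: [-1.5, 1.3, 0.7]
grip_width: 0.0006
t 29.65 P [0.5983 0.225  0.1611] F [-0.59  0.21  0.41] +- 0.24
time_s: 29.95
tool_pos: [0.6018, 0.2255, 0.1612]
tool_rot: [0.448, 0.548, -0.449, 0.546]
force: [-0.6, 0.7, 0.8]
grip_width: 0.0006
t 30.1 P [0.6021 0.2255 0.1612] F [-0.58  0.3  -0.05] +- 0.29
```

```bash
python3 -m inch '[[[0,2,0],[0,0,0]],[[0,2,0],[0,0,0]],[[0,0,0],[0,0,0]]]' ; python3 -c "
from h import *
avg(4)"; python3 -m inch '[[[0,2,0],[0,0,0]],[[0,2,0],[0,0,0]],[[0,0,0],[0,0,0]]]' ; python3 -c "
from h import *
avg(4)"
```

```text
time_s: 30.52
tool_pos: [0.6037, 0.2257, 0.1611]
tool_rot: [0.446, 0.549, -0.45, 0.544]
force: [-0.8, -0.3, 1.2]
grip_width: 0.0006
t 30.68 P [0.6037 0.2258 0.161 ] F [-2.24 -0.3   1.55] +- 0.17
time_s: 31.1
tool_pos: [0.6036, 0.2257, 0.161]
tool_rot: [0.444, 0.552, -0.453, 0.542]
force: [-1.8, -1.0, 1.7]
grip_width: 0.0004
t 31.25 P [0.6037 0.2257 0.161 ] F [-3.1  -1.09  2.84] +- 0.39
```

The travel stopped at x = 0.6037, where the panel's inner face (0.685 along the drawer axis) meets the cabinet front (0.683), and force is building. I'll press a bit harder to confirm, then back off and look.

```bash
python3 -m inch '[[[0,6,0],[0,0,1]],[[0,6,0],[0,0,0]],[[0,6,0],[0,0,0]]]' ; python3 -c "
from h import *
avg(5);delta([.55,.215,.18],-78.8);snap('top','t10')"
```

```text
time_s: 31.68
tool_pos: [0.6038, 0.2258, 0.1606]
tool_rot: [0.439, 0.557, -0.458, 0.536]
force: [-19.9, -3.5, 17.8]
grip_width: 0.0009
t 31.88 P [0.6038 0.2258 0.1606] F [-18.88  -3.6   16.69] +- 0.32
t 31.93 p [0.6039 0.2258 0.1606] F [-19.57  -4.41  15.37] w 0.0006
[[-0.04   0.98   0.195]
 [-0.002  0.195 -0.981]
 [-0.999 -0.04  -0.006]]
shift mm [-17.2 -55.7  -0.1] turn deg [ 0.06 -0.36  2.29]
```

View pics/t10.png

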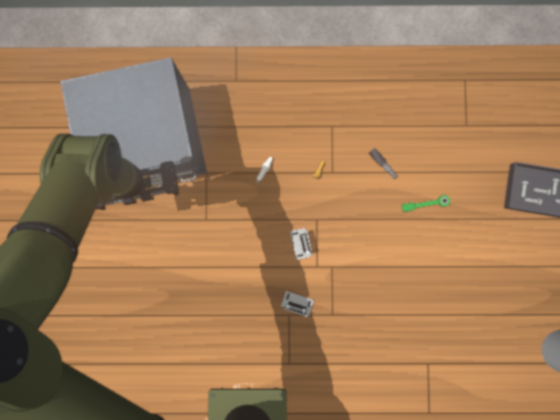

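19 N gave no further travel, so it's at a stop. I'll back straight off and rise, then look.

```bash
python3 -m inch '[[[0,-4,0],[0,0,0]],[[0,-8,0],[0,0,0]],[[0,-20,0],[0,0,1]],[[0,-30,0],[0,0,1]],[[-30,-30,0],[0,0,0]],[[-50,-20,0],[0,0,0]],[[-40,0,0],[0,0,0]],[[0,0,0],[0,0,0]]]' ; python3 -c "
from h import *
st();snap('wrist','w11');snap('scene','s11')"
```

```text
time_s: 32.98
tool_pos: [0.4967, 0.203, 0.2849]
tool_rot: [0.454, 0.544, -0.444, 0.549]
force: [0.5, -1.1, -0.2]
grip_width: -0.0004
t 32.98 p [0.4967 0.203  0.2849] F [ 0.49 -1.09 -0.18] w -0.0004
[[ 0.014  0.981  0.195]
 [ 0.007  0.195 -0.981]
 [-1.     0.015 -0.004]]
```

View pics/w11.png

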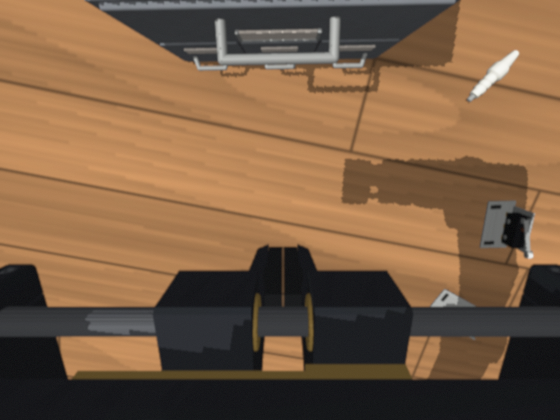

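View pics/s11.png

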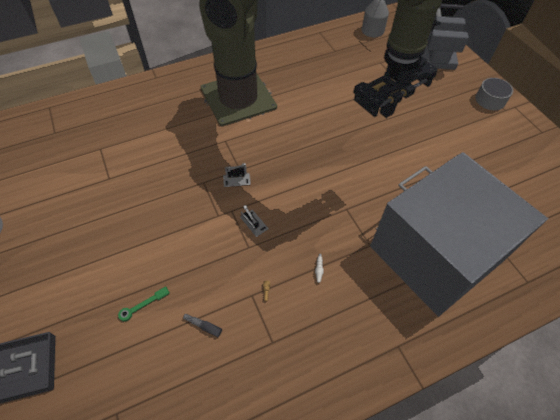

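The drawer looks flush: the wrist view has the bar at (278,58), and the panel edge runs along the top of the image. I'll check the seam and measure it.

```bash
python3 -c "
from h import *
X=onz(load('w11'),(278,58),.173);e=np.array([.981,.194,0]);print(X,'bar',X@e,'inner face',X@e+.036,'cab .683')
d=load('s11')
crop('s11',370,150,480,250,7,'c12');crop('w11',80,0,480,80,2,'c13')"
```

```text
[0.61810204 0.23228169 0.173     ] bar 0.6514207510319752 inner face 0.6874207510319752 cab .683
```

View pics/c12.png

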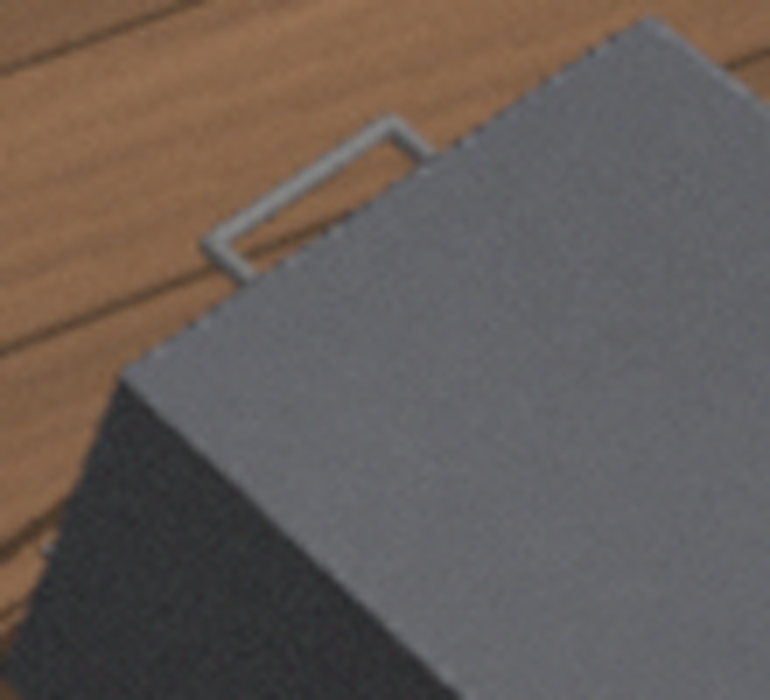

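View pics/c13.png

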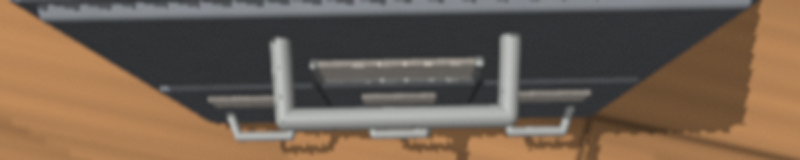

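The travel comes out at 0.150–0.153 m, within the stated range, and the edges look flush. I'd like a closer view of the seam before handing in, so I'll hover above it.

```bash
python3 -m inch '[[[0,40,0],[0,0,-0.8]],[[10,50,0],[0,0,0]],[[10,28,0],[0,0,0]],[[10,0,0],[0,0,0]],[[0,0,0],[0,0,0]]]' ; python3 -c "
from h import *
st();snap('wrist','w12')"
```

```text
time_s: 33.7
tool_pos: [0.6086, 0.2259, 0.2406]
tool_rot: [0.444, 0.552, -0.454, 0.541]
force: [0.2, -0.6, -0.5]
grip_width: 0.0007
t 33.7 p [0.6086 0.2259 0.2406] F [ 0.23 -0.65 -0.54] w 0.0007
[[-0.02   0.981  0.195]
 [-0.002  0.195 -0.981]
 [-1.    -0.02  -0.002]]
```

View pics/w12.png

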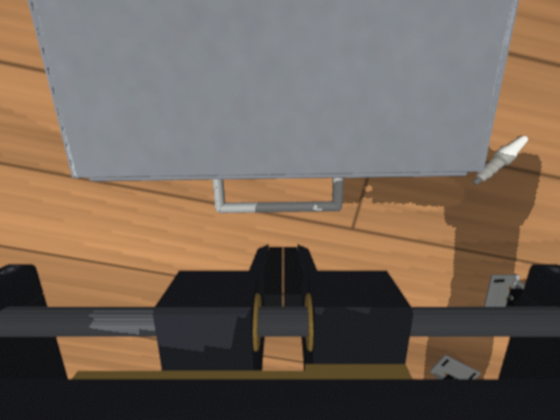

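```bash
python3 -c "
from h import *
d=load('w12');e=np.array([.981,.194,0])
for r in (176,178,180): print('edge',onz(d,(280,r),.205)@e, onz(d,(280,r),.199)@e)
for r in (206,208): print('bar',onz(d,(280,r),.173)@e)
crop('w12',60,150,200,220,5.5,'c14');crop('w12',190,160,360,225,4.5,'c15')"
```

```text
edge 0.68189285632483 0.6805638343401313
edge 0.6805959924738527 0.6792238410733832
edge 0.6792932712427037 0.6778777956293113
bar 0.6511554154928845
bar 0.649519966625905
```

View pics/c14.png

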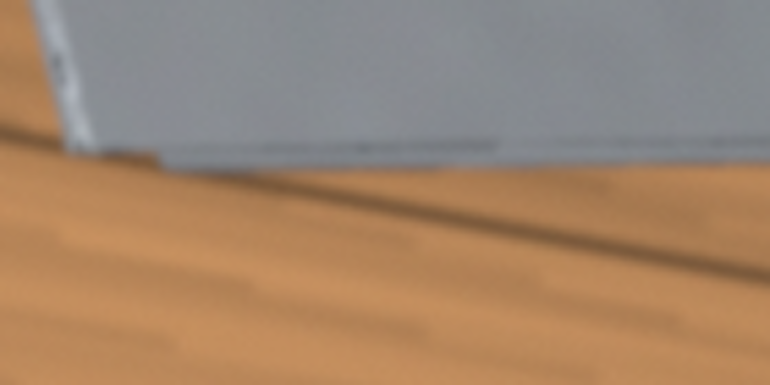

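View pics/c15.png

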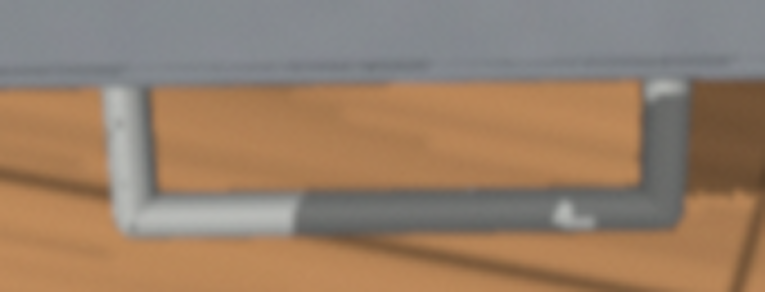

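The strip under the cabinet's front edge, rows 177–180, shows the panel standing about 3 mm proud. That may be its design stop. To be sure the earlier stop was the drawer's own, I'll push again at a different height with the tool level and compare.

```bash
python3 -m inch '[[[0,-25,0],[0,0,1.1]],[[0,-8,0],[0,0,0]],[[20,0,0],[0,0,0]],[[30,0,0],[0,0,0]],[[20,0,0],[0,0,0]],[[0,0,0],[0,0,0]]]' ; python3 -c "
from h import *
delta([.6037,.2257,.167],-78.8)"
```

```text
time_s: 34.5
tool_pos: [0.5756, 0.2211, 0.1738]
tool_rot: [0.451, 0.547, -0.445, 0.547]
force: [0.2, 0.1, -0.0]
grip_width: 0.0006
t 34.5 p [0.5756 0.2211 0.1738] F [ 0.22  0.15 -0.04] w 0.0006
[[ 0.005  0.981  0.196]
 [ 0.006  0.196 -0.981]
 [-1.     0.006 -0.005]]
shift mm [ 7.  28.4  1. ] turn deg [ 0.11 -0.29 -0.35]
```

```bash
python3 -m inch '[[[7,8,1],[0,-0.3,-0.3]],[[0,8,0],[0,0,0]],[[0,6,0],[0,0,0]],[[0,4,0],[0,0,0]],[[0,2,0],[0,0,0]],[[0,2,0],[0,0,0]]]' ; python3 -c "
from h import *
avg(4);delta([.6037,.2257,.167],-78.8)"; python3 -m inch '[[[0,3,0],[0,0,0]],[[0,3,0],[0,0,0]]]' ; python3 -c "
from h import *
avg(4);delta([.6037,.2257,.167],-78.8)"
```

```text
time_s: 35.25
tool_pos: [0.604, 0.226, 0.1693]
tool_rot: [0.447, 0.549, -0.45, 0.545]
force: [-5.9, -0.7, 4.9]
grip_width: 0.0007
t 35.4 P [0.604  0.226  0.1693] F [-5.43 -1.09  4.4 ] +- 0.24
t 35.45 p [0.604  0.226  0.1693] F [-5.76 -0.62  4.31] w 0.0004
[[-0.007  0.98   0.197]
 [-0.     0.197 -0.98 ]
 [-1.    -0.007 -0.001]]
shift mm [ 2.3 -0.3  0.2] turn deg [ 0.14 -0.07  0.38]
time_s: 35.7
tool_pos: [0.604, 0.226, 0.1694]
tool_rot: [0.443, 0.552, -0.453, 0.542]
force: [-7.4, -1.7, 6.5]
grip_width: 0.0003
t 35.85 P [0.604  0.226  0.1694] F [-7.37 -1.46  6.56] +- 0.2
t 35.9 p [0.604  0.2259 0.1694] F [-8.09 -1.85  6.02] w 0.0
[[-0.02   0.98   0.196]
 [-0.001  0.196 -0.981]
 [-1.    -0.02  -0.003]]
shift mm [ 2.5 -0.3  0.2] turn deg [ 0.12 -0.16  1.16]
```

It stopped at the same place to within 0.3 mm with the gripper 8 mm higher, so this is the drawer's own end stop. I'll back off clear of everything and do the final check.

```bash
python3 -m inch '[[[0,-3,0],[0,0,0]],[[0,-8,0],[0,0,0]],[[0,-20,0],[0,0,1]],[[0,-30,0],[0,0,0.5]],[[-30,-30,0],[0,0,0]],[[-45,-10,0],[0,0,0]],[[-30,0,0],[0,0,0]],[[0,0,0],[0,0,0]],[[0,0,0],[0,0,0]]]' ; python3 -c "
from h import *
st();snap('wrist','w13');snap('top','t13');d=load('w13');e=np.array([.981,.194,0])
crop('w13',60,0,500,140,1.8,'c16')
a=cv2.imread('pics/top0.png');b=cv2.imread('pics/t13.png');cv2.imwrite('pics/cmp.png',np.hstack([a[140:320,230:480],b[140:320,230:480]]))"
```

```text
time_s: 37.02
tool_pos: [0.5002, 0.2048, 0.2773]
tool_rot: [0.452, 0.545, -0.445, 0.548]
force: [-0.4, -0.9, -0.3]
grip_width: 0.0005
t 37.02 p [0.5002 0.2048 0.2773] F [-0.45 -0.86 -0.3 ] w 0.0005
[[ 0.01   0.98   0.196]
 [ 0.005  0.196 -0.981]
 [-1.     0.011 -0.003]]
```

View pics/c16.png

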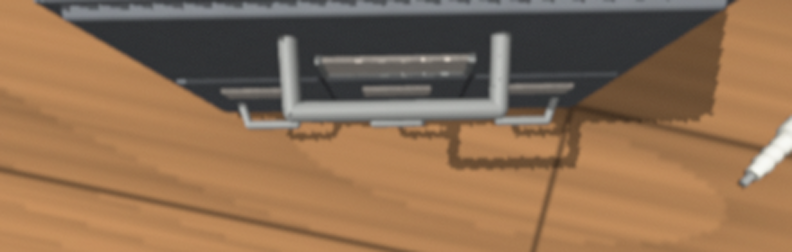

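View pics/cmp.png

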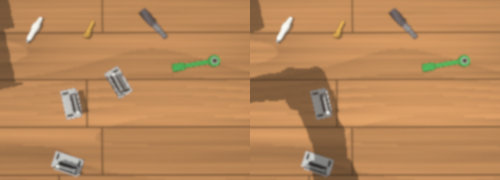

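The upper panel lines up with the shut lower drawers. The other parts and switches lie where they were, and the gripper is clear. Handing in.

```bash
python3 -c "
from workcell import job_done
print(job_done())"
```

```text
the job is handed in; nothing more can be done
None
```

The switch was tested, stood upright in the drawer and shut in, and the job was handed in at about 37 s of the 69 s allowed.

- **Which switch:** I took the rightmost of the three look-alikes, at (348,222) in the top view.
- **Press test:** The roller went down about 7.3 mm (3.4 N), past the 6 mm click and short of overtravel at 10.5 mm. I held it for about 1 s, let it go, and the wrist picture showed the lever sprung back.
- **Placing:** Contact came at the predicted floor height. I let go only once the drawer floor carried the weight. Pictures after release, and again partway through the push, show the switch standing upright.
- **Drawer:** It stopped solidly at the same place, within 0.3 mm, in two pushes at different heights (about 19 N and 8 N). The travel was about 0.152 m.
- **Other parts:** They lie where they were in the before-and-after top views, and the gripper is clear of everything.

**Checks that disagreed:**
- The shut panel stands about 3 mm proud of the cabinet's front edge. I took this as its end stop, because it lines up with the shut lower drawers and would not move further.
- The harder push also showed an upward force of about 16 N on the tool, which I put down to friction on the handle.

I could not see the switch once the drawer was shut.

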